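# Finish packing the first-aid tray

## Task

Finish packing the divided first-aid tray. Stand the bandage box in the compartment next to the amber bottle in the same long row and lay the small metal tin flat on top of it, in the middle; stand the tape roll on end in the compartment directly across the tray's long centre rib from the bottle, and the pill jar upright in the compartment between the tape roll and the torch. One compartment stays empty; leave the bottle, the torch and the other things on the blue mat where they are.

Things in the scene. Friction and masses are not known exactly. Their poses are not given: they have to be found in the camera images.
- tray: grey kit tray, 176 x 262 mm, fixed; origin: centre of its underside; x along the short side (away from the robot at yaw 0), y along the long side (left). Two long rows (x -43, +43 mm) of three compartments (y -86, 0, +86), 82 mm square inside, floor at z 4 mm, ribs and rim 4 mm thick, tops at z 12. Bottle at (-43, +86) and torch at (+43, -86), within 6 mm, or the two swapped
- antiseptic_mid (a point): amber glass bottle with a white cap, upright in a corner compartment of the tray, diameter 44 mm, height 70 mm, loose, to be left alone; point at its centre, half-way up; z axis up along its height
- torch_mid (a point): short black torch standing on its wide lamp head (diameter 51 mm; barrel 34 mm), height 70 mm, in the corner compartment diagonally opposite the bottle, loose, to be left alone; point at its centre, half-way up; z axis up along its height
- bandage_box_mid (a point): white paper-board bandage box with a brown band round it, 56 mm along its x axis, 44 mm along its y axis, 50 mm tall, about 0.1 kg, on the blue mat; point at its centre, half-way up; z axis up along its height
- pill_jar_mid (a point): closed round white plastic pill jar, diameter 48 mm at most, height 60 mm, about 0.1 kg, upright on the blue mat; point at its centre, half-way up; z axis up along its height
- tape_roll_mid (a point): roll of tan tape standing on end, a ring of outer diameter 56 mm, bore 38 mm, height 50 mm, about 0.1 kg, on the blue mat; bore upright; point at its centre, half-way up; z axis up along its height
- salve_tin_mid (a point): small flat round metal salve tin, diameter 40 mm, height 20 mm, about 0.05 kg, lying flat on the blue mat; point at its centre, half-way up; z axis up along its height
- thermo_case_mid (a point): clear thermometer case, a flat bar 80 mm (x) x 24 mm (y) x 16 mm, loose among the things on the mat, to be left alone; point at its centre, half-way up; z axis up along its height
- dose_cup_mid (a point): small open green dosing cup, rim diameter 48 mm, height 36 mm, loose among the things on the mat, to be left alone; point at its centre, half-way up; z axis up along its height
Things that resemble listed ones, but are neither listed nor needed, are in the scene too. Leave any pink or yellow look-alike of the part that bears pill_jar_mid alone.

How it is judged:
At the end, for the whole second after the job is handed in: Box in the middle of the bottle's row, tape roll across the centre rib from the bottle, jar in the middle of the torch's row: within 18 mm of compartment centres, upright, on the floor. Tin flat on the box within 12 mm of its centre. Bottle and torch in their compartments; all released, at rest (((x of antiseptic_mid in the frame of tray between -0.061 and 0 m and x of bandage_box_mid in the frame of tray between -0.061 and -0.025 m and y of bandage_box_mid in the frame of tray between -0.018 and 0.018 m and x of tape_roll_mid in the frame of tray between 0.025 and 0.061 m and y of tape_roll_mid in the frame of tray between 0.068 and 0.104 m and x of pill_jar_mid in the frame of tray between 0.025 and 0.061 m and y of pill_jar_mid in the frame of tray between -0.018 and 0.018 m and x of antiseptic_mid in the frame of tray below -0.025 m and y of antiseptic_mid in the frame of tray between 0.068 and 0.104 m and x of torch_mid in the frame of tray between 0.025 and 0.061 m and y of torch_mid in the frame of tray between -0.104 and -0.068 m) or (x of antiseptic_mid in the frame of tray between 0 and 0.061 m and x of bandage_box_mid in the frame of tray between 0.025 and 0.061 m and y of bandage_box_mid in the frame of tray between -0.018 and 0.018 m and x of tape_roll_mid in the frame of tray between -0.061 and -0.025 m and y of tape_roll_mid in the frame of tray between -0.104 and -0.068 m and x of pill_jar_mid in the frame of tray between -0.061 and -0.025 m and y of pill_jar_mid in the frame of tray between -0.018 and 0.018 m and x of antiseptic_mid in the frame of tray above 0.025 m and y of antiseptic_mid in the frame of tray between -0.104 and -0.068 m and x of torch_mid in the frame of tray between -0.061 and -0.025 m and y of torch_mid in the frame of tray between 0.068 and 0.104 m)) and z of each of bandage_box_mid, tape_roll_mid in the frame of tray below 0.032 m and z of pill_jar_mid in the frame of tray below 0.037 m and angle between each of bandage_box_mid, pill_jar_mid, tape_roll_mid, salve_tin_mid's own z axis and vertical below 0.12 rad and linear speed of each of bandage_box, pill_jar, tape_roll, salve_tin below 0.02 m/s and horizontal distance between salve_tin_mid and bandage_box_mid below 0.012 m and z of salve_tin_mid in the frame of bandage_box_mid between 0.032 and 0.038 m); the robot touches nothing.
It fails at once if the bottle is moved by more than 20 mm (distance of antiseptic_mid from where it was at the start of the episode above 0.02 m).
It fails at once if the torch is moved by more than 20 mm (distance of torch_mid from where it was at the start of the episode above 0.02 m).
It fails at once if the thermometer case is moved by more than 20 mm (distance of thermo_case_mid from where it was at the start of the episode above 0.02 m).
It fails at once if the dosing cup is moved by more than 20 mm (distance of dose_cup_mid from where it was at the start of the episode above 0.02 m).
It also fails if it takes over 112 s, if anything falls off the work surface, if the arm or the gripper's body presses on something with over 40 N, if the wrist force passes 120 N, or if a joint passes its speed limit or range.

## Robot

A 6-joint arm with a two-finger parallel gripper is mounted at the origin on the work surface. World frame = base frame: x ahead of the robot, y to its left, z up, the work surface at z = 0. Lengths are in m, angles in rad, forces in N, time in s.
With the tool pointing down it reaches from about 0.225 to 0.875 m from the base axis. Payload 3.4 kg.
Tool frame: the origin (TCP) lies midway between the tips of the shut fingers; the grasp point (between the pads) lies 19 mm behind it (manip.grasp_offset is the distance from the TCP to the grasp point, in m); x points along the fingers, y is the direction in which the jaws open and shut, and the axes are right-handed (so a half turn about x gives the same grasp; the last joint's range is limited). The gripper opens to 85 mm and grips with 20 to 120 N. Pads are 22 mm wide; open, the fingers measure 114 mm over their backs; the gripper's body (76 mm by 85 mm) begins 54 mm behind the grasp point. The pads swing forward as they close: fully open they stand 13 mm farther back than shut.
Start: joints at [1.044, 0.276, 1.505, -0, 1.361, -0.121], TCP at [0.227, 0.528, 0.231] pointing down, gripper open.
Joint ranges: [-2.89, 2.89], [-0.75, 2.08], [0.22, 2.7], [-1.18, 4.32], [0.11, 2.71], [-2.7, 2.7]. Speed limits (rad/s): [2.57, 2.57, 3.14, 3.14, 3.14, 3.14].

## Interface

Orientations are given as a unit quaternion [w, x, y, z].
In Python, from rig import manip gives the robot as it stands.
- The arm moves only by the shell command python3 -m creep 'ROWS' [OPENING] [FORCE]. ROWS is a JSON object of lists of equal length, an entry for each row: "delta_pos": the shift along the tool's x, y, z in cm, a list of three; "dr": the turn, a rotation vector about the tool's x, y, z in rad, a list of three. In form: {"delta_pos": [[dx, dy, dz], ...], "dr": [[rx, ry, rz], ...]}. A call has 1 to 10 rows; each row is the pose to reach, as a shift and turn from the pose commanded when the call began, along the tool's axes at that moment; what a row does not reach only later rows make up. A row lasts 1/10 s, in which the tool goes at most 50 mm and 8.59 degrees, less where a joint would pass 70% of its speed; a pose out of reach is approached as far as the arm can. A call with a gripper value outside its range is refused whole. OPENING is the opening, from -1 (shut) to 1 (fully open), set as the call begins (- or left out, the last holds). The fingers move at their own pace and stop on an object; FORCE is the grip in N (left out, the last holds). Time passes only in rows, so rows that repeat a pose let the fingers close. It gives the time, the measured TCP pose, the force and the opening at its end, in the units of the state.
- manip.get_state(): the state, without advancing time (a new reading comes with each control period).
- manip.get_image(name): name is "scene" or "top" or "wrist"; returns a dict with "pixels" (400x640x3 uint8, blue, green, red), "depth" (400x640 float32, m along the optical axis (not along the pixel's ray), 0 where there is no reading), "intrinsics" (3x3 intrinsics, pixels), "k1" (the pictures are not rectified: a ray, as slopes to the right and down, at radius r is drawn at 1 + k1 r^2 times it, then the intrinsics apply), "rvec" (rotation vector, rad) and "tvec" (3), from world to camera coordinates, as OpenCV has them. Camera axes: x right, y down, z forward; pixel columns grow to the right and rows downward; lengths in m; the calibration is good to about 2 mm. A picture is of the moment at which its call begins.
- manip.sign_off(): hands the job in, once; it reports no verdict.
The state is a dict: "clock": time; "qpos": joint angles; "qd": joint speeds; "effort": joint torques, N m; "position": TCP position; "ee_rot": TCP orientation; "contact_force": force on the tool from outside, world axes, zero at the start; "moment": the same for the moment, N m; "width": finger opening in m.
Only numpy, scipy, OpenCV 4.12 (cv2) and the standard library are available. Lean on these libraries where they do the work, as an engineer would, in place of code of your own. Each camera call takes 0.05 s, during which the arm holds its last target. There are 200 camera calls.

## Working session

There is one attempt and no reset: what is moved stays moved. The work goes in short steps, Python scripts to look and compute and a shell command to move; the robot and the scene stay as the last step left them, time stands still between calls to the robot, and variables do not carry over. Pictures are saved under pics/ and viewed, about 12 in all and at most 16, crops included, and the job is handed in when it is done.

```bash
ls; mkdir -p pics; cat > h.py <<'E'
import numpy as np, cv2, pickle
from rig import manip
def grab(name, fn=None):
    im=manip.get_image(name); pickle.dump(im,open(f'{name}.pkl','wb'))
    if fn: cv2.imwrite(f'pics/{fn}.png',im['pixels'])
    return im
def load(n): return pickle.load(open(f'{n}.pkl','rb'))
def rays(im,uv):
    K=np.array(im['intrinsics'],float); uv=np.atleast_2d(uv).astype(float)
    d=np.c_[(uv[:,0]-K[0,2])/K[0,0],(uv[:,1]-K[1,2])/K[1,1]]
    s=d.copy()
    for _ in range(10):
        s=d/(1+float(im['k1'])*(s**2).sum(1,keepdims=True))
    R=cv2.Rodrigues(np.array(im['rvec'],float))[0]; t=np.array(im['tvec'],float).ravel()
    return -R.T@t, np.c_[s,np.ones(len(s))]@R   # origin, world dirs (cam z=1)
def onplane(im,uv,z):
    o,d=rays(im,uv); return o+d*((z-o[2])/d[:,2])[:,None]
def cloud(im):
    h,w=im['depth'].shape; v,u=np.mgrid[:h,:w]
    o,d=rays(im,np.c_[u.ravel(),v.ravel()])
    return (o+d*im['depth'].reshape(-1,1)).reshape(h,w,3)
E
python3 - <<'E'
from h import *
for n in('scene','top'):
    im=grab(n,n+'0'); o,d=rays(im,[[320,200]]); print(n,o,d,im['k1'],im['intrinsics'][0])
print(manip.get_state(), manip.grasp_offset)
E
```

```text
pics
scene [ 1.21803972 -0.37871146  0.67860482] [[-0.66594713  0.39869008 -0.6305257 ]] -0.015554660888780623 [438.21693053   0.         320.62023645]
top [ 0.47031473 -0.0111383   1.01950766] [[ 0.12460232  0.04841738 -0.99136064]] -0.051078831765401185 [499.20971991   0.         332.8809649 ]
{'clock': 0.1, 'qpos': array([ 1.04397730e+00,  2.76529728e-01,  1.50601283e+00,  4.59146399e-05,
        1.36067633e+00, -1.20971601e-01]), 'qd': array([ 0.00124706, -0.00058358, -0.00252408, -0.00011841,  0.00222604,
       -0.00054943]), 'effort': array([ 1.65438381e-03, -4.17701948e+01, -2.46406370e+01, -3.77734641e-04,
        5.90889249e-03, -6.31402003e-06]), 'position': array([0.22674881, 0.52789928, 0.23052485]), 'ee_rot': array([ 0.69239909,  0.14196927,  0.69279516, -0.14304929]), 'contact_force': array([-0.47057984,  0.400008  , -0.13719748]), 'moment': array([-0.01470157,  0.01926935, -0.0494487 ]), 'width': 0.0853904637715646} 0.0187
```

View pics/top0.png

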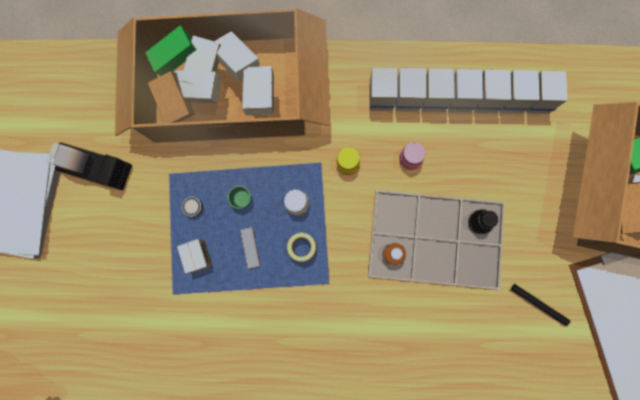

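View pics/scene0.png

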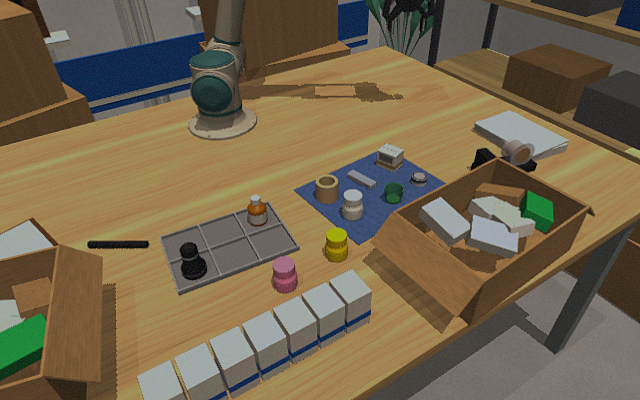

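The top view shows the bottle at (395,254) and the torch at (484,221), so it is the unswapped layout.

Possible mix-ups:
- **Jar:** white (296,201). The yellow (348,160) and pink (412,156) ones are look-alikes.
- **Box:** (193,256). The row boxes (370-565,90) and carton boxes (165-270,70) are not it.
- **Tape:** (301,248).
- **Tin:** (191,207). The green cup (239,197) is to be left alone.

Next I'll measure these and check them in one close crop.

```bash
python3 - <<'E'
from h import *
im=load('top'); P=cloud(im); Z=P[...,2]
seeds=dict(jar=(296,201,.06),box=(193,256,.05),tape=(301,248,.05),tin=(191,207,.02),cup=(239,197,.036),case=(250,248,.016),bottle=(395,254,.074),torch=(484,221,.074))
print('mat z',np.median(Z[270:285,220:280]))
for n,(u,v,h) in seeds.items():
    m=np.zeros(Z.shape,bool); m[v-26:v+26,u-26:u+26]=1
    if n=='tape': m[:,u+28:]=0
    q=P[m&(abs(Z-h)<(.006 if h>.018 else .005))][:,:2]
    (c,s,a)=cv2.minAreaRect(q.astype(np.float32)); cc,r=cv2.minEnclosingCircle(q.astype(np.float32))
    print(n,len(q),'rect',np.round(c,4),np.round(s,4),round(a,1),'circ',np.round(cc,4),round(r,4),'zmax',np.percentile(Z[m],99).round(3))
# tray corners by rim-coloured mask
g=im['pixels'].astype(int); sat=g.max(2)-g.min(2)
m=np.zeros(Z.shape,np.uint8); m[185:295,362:510]=(sat<40)[185:295,362:510]
m=cv2.morphologyEx(m,cv2.MORPH_OPEN,np.ones((3,3)))
c=max(cv2.findContours(m,0,1)[0],key=cv2.contourArea)[:,0]
w=onplane(im,c,.012)[:,:2].astype(np.float32); print('tray',cv2.minAreaRect(w))
crop=cv2.resize(im['pixels'][150:300,160:340],None,fx=4.4,fy=4,interpolation=cv2.INTER_CUBIC); cv2.imwrite('pics/crop0.png',cv2.resize(im['pixels'][155:300,165:335],(680,580)))
E
```

```text
mat z 0.0033519817824243514
jar 367 rect [0.5888 0.085 ] [0.0417 0.041 ] 2.6 circ [0.5889 0.0849] 0.0218 zmax 0.067
box 659 rect [0.4787 0.2839] [0.056  0.0465] 19.7 circ [0.4786 0.2836] 0.0347 zmax 0.056
tape 349 rect [0.5001 0.0713] [0.0537 0.0545] 45.7 circ [0.4997 0.0712] 0.0278 zmax 0.056
tin 308 rect [0.5777 0.2983] [0.039  0.0407] 0.6 circ [0.5773 0.2989] 0.021 zmax 0.027
cup 134 rect [0.5968 0.1995] [0.0451 0.0427] 2.6 circ [0.5969 0.1989] 0.0236 zmax 0.04
case 430 rect [0.4967 0.1764] [0.0793 0.0255] 13.9 circ [0.4968 0.1761] 0.0414 zmax 0.022
bottle 102 rect [ 0.4893 -0.1097] [0.0188 0.0202] 0.3 circ [ 0.4902 -0.1099] 0.0107 zmax 0.076
torch 230 rect [ 0.5584 -0.2867] [0.0304 0.0314] 28.5 circ [ 0.5586 -0.2874] 0.0167 zmax 0.078
tray ((0.5220838189125061, -0.1986691653728485), (0.261768102645874, 0.1757955104112625), 85.51720428466797)
```

View pics/crop0.png

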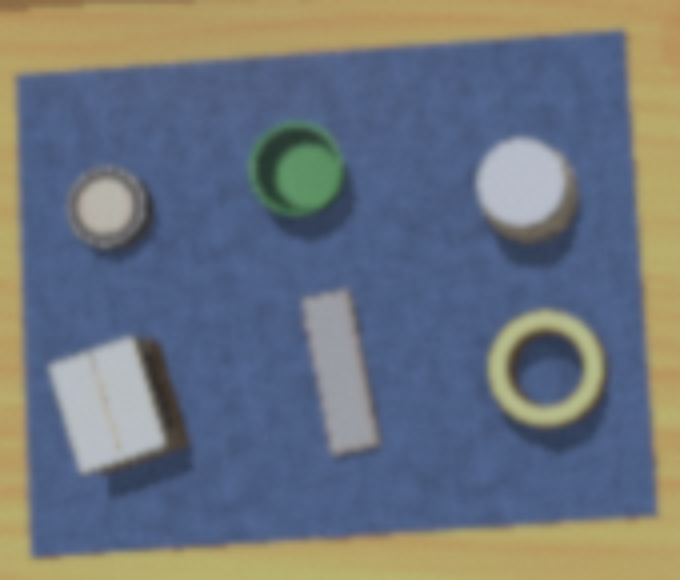

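The crop confirms the choices: tin at (107,205), green cup at (298,168), white jar at (525,187), box at (115,405), clear case at (340,372) and tape at (547,368). Tray yaw comes out near -4.5°. I'll take them in the order tape, jar, box, tin.

```bash
cat > go.py <<'E'
import sys, numpy as np
from scipy.spatial.transform import Rotation as R
from rig import manip
s=manip.get_state(); q=s['ee_rot']; C=R.from_quat([q[1],q[2],q[3],q[0]]).as_matrix()
print('t',round(s['clock'],2),'pos',np.round(s['position'],4),'w',round(s['width'],4),'phi',round(np.degrees(np.arctan2(C[1,1],C[0,1])),1),'F',np.round(s['contact_force'],1),'q',np.round(s['qpos'],2))
for a in sys.argv[1:]:
    x,y,z,p=map(float,a.split(',')); p=np.radians(p)
    T=np.array([[0,0,-1],[np.cos(p),np.sin(p),0],[np.sin(p),-np.cos(p),0]]).T
    print(a,'d cm',np.round(C.T@(np.array([x,y,z])-s['position'])*100,2),'dr',np.round(R.from_matrix(C.T@T).as_rotvec(),3))
E
python3 go.py 0.5,0.071,0.13,85.5
```

```text
t 0.1 pos [0.2267 0.5279 0.2305] w 0.0854 phi 66.7 F [-0.5  0.4 -0.1] q [ 1.04  0.28  1.51  0.    1.36 -0.12]
0.5,0.071,0.13,85.5 d cm [ 10.09 -31.17  43.15] dr [-0.327 -0.001  0.002]
```

```bash
python3 -m creep '{"delta_pos":[[1,-4,5],[2,-8,10],[4,-12,15],[6,-16,20],[8,-20,26],[9,-24,32],[10.1,-28,38],[10.1,-31.2,43.2],[10.1,-31.2,43.2],[10.1,-31.2,43.2]],"dr":[[-0.05,0,0],[-0.1,0,0],[-0.15,0,0],[-0.2,0,0],[-0.25,0,0],[-0.3,0,0],[-0.327,0,0],[-0.327,0,0],[-0.327,0,0],[-0.327,0,0]]}' 1 40; python3 go.py 0.5,0.071,0.13,85.5 0.5,0.071,0.017,85.5; python3 - <<'E'
from h import *
im=grab('wrist'); P=cloud(im); Z=P[...,2]
m=(abs(Z-.052)<.008)&(im['depth']>0)&(np.hypot(P[...,0]-.5,P[...,1]-.071)<.04)
q=P[m][:,:2].astype(np.float32); print(len(q)); 
if len(q): print(cv2.minAreaRect(q),np.median(Z[m]))
E
```

```text
clock: 1.1
position: [0.4776, 0.1055, 0.1355]
ee_rot: [0.706, 0.028, 0.707, -0.028]
contact_force: [0.1, 0.0, 0.9]
width: 0.0852
t 1.1 pos [0.4776 0.1055 0.1355] w 0.0852 phi 85.5 F [0.1 0.  0.9] q [ 0.07  0.22  1.83  0.    1.08 -1.42]
0.5,0.071,0.13,85.5 d cm [ 0.55 -3.26  2.51] dr [-0.001 -0.    -0.   ]
0.5,0.071,0.017,85.5 d cm [11.85 -3.27  2.51] dr [-0.001 -0.    -0.   ]
2124
((0.4997999370098114, 0.07067805528640747), (0.05479443445801735, 0.05502162128686905), 89.04976654052734) 0.05088782143042288
```

```bash
python3 -m creep '{"delta_pos":[[0.5,-2,1.5],[0.5,-3.3,2.5],[0.5,-3.3,2.5],[0.5,-3.3,2.5]],"dr":[[0,0,0],[0,0,0],[0,0,0],[0,0,0]]}'; python3 go.py 0.5,0.071,0.017,85.5
```

```text
clock: 1.55
position: [0.4988, 0.0732, 0.131]
ee_rot: [0.706, 0.028, 0.707, -0.028]
contact_force: [-0.5, -0.3, 0.2]
width: 0.0856
t 1.55 pos [0.4988 0.0732 0.131 ] w 0.0856 phi 85.5 F [-0.5 -0.3  0.2] q [ 0.01  0.25  1.81  0.    1.08 -1.49]
0.5,0.071,0.017,85.5 d cm [11.4  -0.22  0.14] dr [-0.001 -0.001 -0.001]
```

```bash
python3 -m creep '{"delta_pos":[[3,-0.1,0],[6,-0.1,0],[8,-0.1,0],[9.5,-0.1,0],[10.5,-0.1,0],[11.2,-0.1,0],[11.4,-0.1,0],[11.4,-0.1,0],[11.4,-0.1,0]],"dr":[[0,0,0],[0,0,0],[0,0,0],[0,0,0],[0,0,0],[0,0,0],[0,0,0],[0,0,0],[0,0,0]]}' && python3 -m creep '{"delta_pos":[[0,0,0],[0,0,0],[0,0,0],[0,0,0],[0,0,0],[0,0,0],[0,0,0],[0,0,0]],"dr":[[0,0,0],[0,0,0],[0,0,0],[0,0,0],[0,0,0],[0,0,0],[0,0,0],[0,0,0]]}' -1 40
```

```text
clock: 2.45
position: [0.4998, 0.0717, 0.0176]
ee_rot: [0.707, 0.028, 0.706, -0.028]
contact_force: [-0.4, -0.1, 0.1]
width: 0.0852
clock: 3.25
position: [0.4997, 0.0715, 0.0178]
ee_rot: [0.707, 0.028, 0.706, -0.028]
contact_force: [-1.5, -0.3, 5.9]
width: 0.0553
```

```bash
python3 -m creep '{"delta_pos":[[-2,0,0],[-5,0,0],[-8,0,0],[-11,-1,0.5],[-11,-4,2],[-11,-8,4],[-11,-12,6],[-11,-15,7.5],[-11,-17.5,8.4],[-11,-18.2,8.6]],"dr":[[0,0,0],[0,0,0],[0,0,0],[0,0,0],[0,0,0],[0,0,0],[0,0,0],[0,0,0],[0,0,0],[0,0,0]]}'; python3 -m creep '{"delta_pos":[[0,0,0],[0,0,0],[0,0,0],[0,0,0]],"dr":[[0,0,0],[0,0,0],[0,0,0],[0,0,0]]}'; python3 go.py 0.5717,-0.1164,0.022,85.5; python3 -c "
from h import *
grab('wrist','w1')"
```

```text
clock: 4.25
position: [0.5715, -0.1196, 0.1267]
ee_rot: [0.707, 0.028, 0.706, -0.029]
contact_force: [-0.2, 0.5, -1.0]
width: 0.0554
clock: 4.65
position: [0.5703, -0.1154, 0.1271]
ee_rot: [0.707, 0.028, 0.707, -0.027]
contact_force: [1.2, 0.3, -0.8]
width: 0.0551
t 4.65 pos [ 0.5703 -0.1154  0.1271] w 0.0551 phi 85.6 F [ 1.2  0.3 -0.8] q [-0.32  0.36  1.65  0.    1.13 -1.81]
0.5717,-0.1164,0.022,85.5 d cm [10.51 -0.1   0.15] dr [ 0.001 -0.    -0.   ]
```

View pics/w1.png

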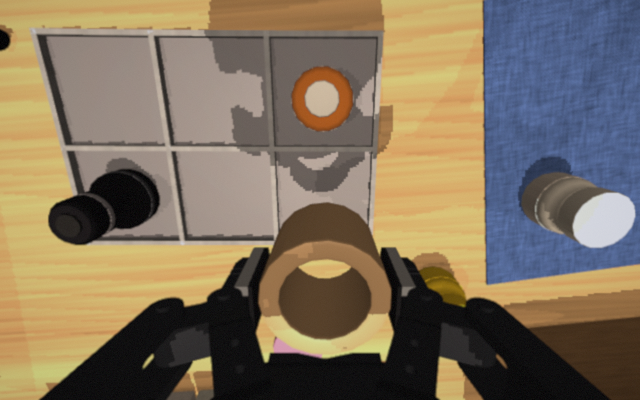

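The tape is held upright in the fingers at (320,290), with the tray ahead of it and nothing in the way of the fingers. Lowering.

```bash
python3 -m creep '{"delta_pos":[[3,-0.1,0.1],[6,-0.1,0.1],[8,-0.1,0.1],[9,-0.1,0.1],[9.6,-0.1,0.1],[10,-0.1,0.1],[10.3,-0.1,0.1],[10.5,-0.1,0.1],[10.6,-0.1,0.1],[10.6,-0.1,0.1]],"dr":[[0,0,0],[0,0,0],[0,0,0],[0,0,0],[0,0,0],[0,0,0],[0,0,0],[0,0,0],[0,0,0],[0,0,0]]}'
```

```text
clock: 5.7
position: [0.5718, -0.1178, 0.0213]
ee_rot: [0.707, 0.028, 0.706, -0.028]
contact_force: [1.2, 0.6, -0.5]
width: 0.0549
```

```bash
python3 -m creep '{"delta_pos":[[0.1,0,0],[0.15,0,0],[0.2,0,0],[0.25,0,0],[0.25,0,0]],"dr":[[0,0,0],[0,0,0],[0,0,0],[0,0,0],[0,0,0]]}'
```

```text
clock: 6.2
position: [0.5717, -0.1178, 0.0198]
ee_rot: [0.707, 0.028, 0.706, -0.028]
contact_force: [-1.4, 0.7, 6.9]
width: 0.0556
```

```bash
python3 -m creep '{"delta_pos":[[0,0,0],[0,0,0],[0,0,0],[0,0,0],[0,0,0]],"dr":[[0,0,0],[0,0,0],[0,0,0],[0,0,0],[0,0,0]]}' 0.7; python3 -m creep '{"delta_pos":[[-1,0,0],[-3,0,0],[-6,0,0],[-10,0,0],[-11,0,0],[-11,0,0]],"dr":[[0,0,0],[0,0,0],[0,0,0],[0,0,0],[0,0,0],[0,0,0]]}'; python3 go.py 0.5885,0.085,0.13,-4.5
```

```text
clock: 6.7
position: [0.5715, -0.1177, 0.0183]
ee_rot: [0.706, 0.028, 0.707, -0.028]
contact_force: [0.3, 0.1, 0.0]
width: 0.0725
clock: 7.3
position: [0.5731, -0.1182, 0.1312]
ee_rot: [0.708, 0.027, 0.705, -0.028]
contact_force: [0.3, -0.2, 0.4]
width: 0.0729
t 7.3 pos [ 0.5731 -0.1182  0.1312] w 0.0729 phi 85.5 F [ 0.3 -0.2  0.4] q [-0.32  0.36  1.64  0.    1.13 -1.81]
0.5885,0.085,0.13,-4.5 d cm [ 0.1  20.38 -0.07] dr [ 1.571  0.005 -0.003]
```

```bash
python3 -m creep '{"delta_pos":[[0,2,0],[0,5,0],[0,8,0],[0,11,0],[0,14,0],[0,17,0],[0,19,0],[0,20.3,0],[0,20.3,0],[0,20.3,0]],"dr":[[0.14,0,0],[0.28,0,0],[0.42,0,0],[0.56,0,0],[0.7,0,0],[0.84,0,0],[0.98,0,0],[1.12,0,0],[1.26,0,0],[1.4,0,0]]}' 1; python3 -m creep '{"delta_pos":[[0,0,0],[0,0,0],[0,0,0],[0,0,0]],"dr":[[0.1,0,0],[0.17,0,0],[0.17,0,0],[0.17,0,0]]}'; python3 go.py 0.5885,0.085,0.016,-4.5;  python3 - <<'E'
from h import *
im=grab('wrist','w2'); P=cloud(im); Z=P[...,2]
m=(abs(Z-.062)<.008)&(im['depth']>0)&(np.hypot(P[...,0]-.5885,P[...,1]-.085)<.04)
q=P[m][:,:2].astype(np.float32); print(len(q)); 
if len(q): print(cv2.minAreaRect(q),np.median(Z[m]))
E
```

```text
clock: 8.3
position: [0.5862, 0.0853, 0.1265]
ee_rot: [0.52, 0.477, 0.522, -0.479]
contact_force: [-0.2, -0.6, 0.6]
width: 0.0853
clock: 8.7
position: [0.5867, 0.0846, 0.1273]
ee_rot: [-0.48, -0.518, -0.481, 0.519]
contact_force: [-0.7, -0.1, 0.8]
width: 0.0851
t 8.7 pos [0.5867 0.0846 0.1273] w 0.0851 phi -4.4 F [-0.7 -0.1  0.8] q [0.03 0.38 1.62 0.   1.14 0.1 ]
0.5885,0.085,0.016,-4.5 d cm [11.13  0.2  -0.06] dr [0.002 0.    0.002]
2659
((0.5891999006271362, 0.08453993499279022), (0.04237579554319382, 0.0423094667494297), 42.99462890625) 0.061127511866025275
```

```bash
python3 -m creep '{"delta_pos":[[3,0.2,0],[6,0.2,0],[8,0.2,0],[9.5,0.2,0],[10.5,0.2,0],[11,0.2,0],[11.2,0.2,0],[11.2,0.2,0],[11.2,0.2,0]],"dr":[[0,0,0],[0,0,0],[0,0,0],[0,0,0],[0,0,0],[0,0,0],[0,0,0],[0,0,0],[0,0,0]]}' && python3 -m creep '{"delta_pos":[[0,0,0],[0,0,0],[0,0,0],[0,0,0],[0,0,0],[0,0,0],[0,0,0],[0,0,0]],"dr":[[0,0,0],[0,0,0],[0,0,0],[0,0,0],[0,0,0],[0,0,0],[0,0,0],[0,0,0]]}' -1 40; python3 go.py 0.565,-0.2021,0.13,-4.5
```

```text
clock: 9.65
position: [0.5901, 0.0845, 0.0172]
ee_rot: [0.48, 0.52, 0.48, -0.519]
contact_force: [-0.0, 0.1, -0.3]
width: 0.0853
clock: 10.45
position: [0.5899, 0.0845, 0.0172]
ee_rot: [0.48, 0.519, 0.48, -0.519]
contact_force: [-1.4, -0.2, 6.7]
width: 0.0461
t 10.45 pos [0.5899 0.0845 0.0172] w 0.0461 phi -4.5 F [-1.4 -0.2  6.7] q [0.03 0.5  1.75 0.   0.9  0.1 ]
0.565,-0.2021,0.13,-4.5 d cm [-11.29  -0.23  28.76] dr [ 0.    -0.    -0.001]
```

```bash
python3 -m creep '{"delta_pos":[[-2,0,0],[-5,0,0],[-8,0,0.5],[-11,0,3],[-11.5,0,7],[-11.5,0,11],[-11.5,-0.1,15],[-11.5,-0.2,19],[-11.5,-0.2,23],[-11.5,-0.2,26]],"dr":[[0,0,0],[0,0,0],[0,0,0],[0,0,0],[0,0,0],[0,0,0],[0,0,0],[0,0,0],[0,0,0],[0,0,0]]}'; python3 -m creep '{"delta_pos":[[0,0,1.5],[0,0,2.5],[0,0,2.8],[0,0,2.8],[0,0,2.8]],"dr":[[0,0,0],[0,0,0],[0,0,0],[0,0,0],[0,0,0]]}'; python3 go.py 0.565,-0.2021,0.021,-4.5; python3 -c "
from h import *
grab('wrist','w3')"
```

```text
clock: 11.45
position: [0.5667, -0.1769, 0.1309]
ee_rot: [-0.48, -0.519, -0.48, 0.52]
contact_force: [0.3, -0.3, -0.6]
width: 0.0459
clock: 11.95
position: [0.5652, -0.2011, 0.1314]
ee_rot: [0.48, 0.519, 0.481, -0.519]
contact_force: [-0.2, 0.2, -0.5]
width: 0.046
t 11.95 pos [ 0.5652 -0.2011  0.1314] w 0.046 phi -4.4 F [-0.2  0.2 -0.5] q [-0.46  0.38  1.6   0.    1.16 -0.38]
0.565,-0.2021,0.021,-4.5 d cm [ 1.104e+01 -1.000e-02  1.100e-01] dr [ 0.002 -0.001  0.   ]
```

View pics/w3.png

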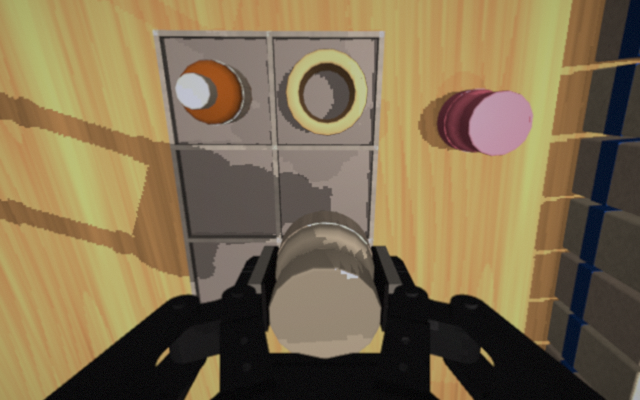

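The tape stands in its compartment at (327,92), across from the bottle at (210,90), and the jar is held level. Lowering.

```bash
python3 -m creep '{"delta_pos":[[3,0,0.1],[6,0,0.1],[8,0,0.1],[9,0,0.1],[9.8,0,0.1],[10.4,0,0.1],[10.8,0,0.1],[11,0,0.1],[11.15,0,0.1],[11.25,0,0.1]],"dr":[[0,0,0],[0,0,0],[0,0,0],[0,0,0],[0,0,0],[0,0,0],[0,0,0],[0,0,0],[0,0,0],[0,0,0]]}'; python3 -m creep '{"delta_pos":[[0.05,0,0],[0.1,0,0]],"dr":[[0,0,0],[0,0,0]]}'
```

```text
clock: 13.0
position: [0.5653, -0.2036, 0.0193]
ee_rot: [0.48, 0.519, 0.48, -0.519]
contact_force: [1.1, -0.5, -1.5]
width: 0.0457
clock: 13.2
position: [0.5653, -0.2037, 0.0191]
ee_rot: [0.48, 0.519, 0.48, -0.519]
contact_force: [-1.7, 1.0, 9.1]
width: 0.0458
```

Contact felt. I'll release it, rise, and move over the box, gripping across its 44 mm side (jaw at about 110°).

```bash
python3 -m creep '{"delta_pos":[[0,0,0],[0,0,0],[0,0,0],[0,0,0],[0,0,0]],"dr":[[0,0,0],[0,0,0],[0,0,0],[0,0,0],[0,0,0]]}' 0.5; python3 -m creep '{"delta_pos":[[-1,0,0],[-3,0,0],[-6,0,0],[-10,0,0],[-12,0,0],[-12,0,0]],"dr":[[0,0,0],[0,0,0],[0,0,0],[0,0,0],[0,0,0],[0,0,0]]}'; python3 go.py 0.4787,0.2839,0.14,108.5 0.4787,0.2839,0.14,-70.5
```

```text
clock: 13.7
position: [0.565, -0.2035, 0.0178]
ee_rot: [0.48, 0.519, 0.48, -0.519]
contact_force: [-0.3, 0.2, 0.1]
width: 0.0643
clock: 14.3
position: [0.5674, -0.2046, 0.1424]
ee_rot: [0.483, 0.52, 0.477, -0.518]
contact_force: [0.9, -0.3, -0.1]
width: 0.0639
t 14.3 pos [ 0.5674 -0.2046  0.1424] w 0.0639 phi -4.5 F [ 0.9 -0.3 -0.1] q [-0.46  0.37  1.59  0.    1.17 -0.38]
0.4787,0.2839,0.14,108.5 d cm [-1.000e-02 -1.265e+01 -4.801e+01] dr [-1.972  0.01  -0.002]
0.4787,0.2839,0.14,-70.5 d cm [-1.000e-02 -1.265e+01 -4.801e+01] dr [ 1.153 -0.002 -0.009]
```

```bash
python3 -m creep '{"delta_pos":[[0,-1,-3],[0,-2,-7],[0,-3,-12],[0,-4,-17],[0,-6,-22],[0,-7,-27],[0,-8.5,-32],[0,-10,-37],[0,-11,-42],[0,-12.4,-46]],"dr":[[0.1,0,0],[0.22,0,0],[0.34,0,0],[0.46,0,0],[0.58,0,0],[0.7,0,0],[0.82,0,0],[0.94,0,0],[1.06,0,0],[1.15,0,0]]}' 1; python3 go.py 0.4787,0.2839,0.14,-70.5
```

```text
clock: 15.3
position: [0.4774, 0.2623, 0.1372]
ee_rot: [-0.119, -0.697, -0.119, 0.697]
contact_force: [1.5, -0.7, -0.0]
width: 0.0859
t 15.3 pos [0.4774 0.2623 0.1372] w 0.0859 phi -70.6 F [ 1.5 -0.7 -0. ] q [ 0.37  0.3   1.72 -0.    1.12  1.61]
0.4787,0.2839,0.14,-70.5 d cm [-0.28 -1.99 -0.84] dr [-0.002  0.001 -0.   ]
```

```bash
python3 -m creep '{"delta_pos":[[-0.2,-1,-0.4],[-0.2,-1.9,-0.7],[-0.2,-1.9,-0.7],[-0.2,-1.9,-0.7]],"dr":[[0,0,0],[0,0,0],[0,0,0],[0,0,0]]}';  python3 - <<'E'
from h import *
im=grab('wrist'); P=cloud(im); Z=P[...,2]
m=(abs(Z-.052)<.006)&(im['depth']>0)&(np.hypot(P[...,0]-.4787,P[...,1]-.2839)<.045)
q=P[m][:,:2].astype(np.float32); print(len(q)); 
if len(q): print(cv2.minAreaRect(q),np.median(Z[m]))
E
python3 go.py 0.4787,0.2839,0.018,-71.5
```

```text
clock: 15.7
position: [0.4786, 0.2794, 0.1396]
ee_rot: [-0.121, -0.696, -0.12, 0.697]
contact_force: [-0.3, -0.2, 0.1]
width: 0.0853
3776
((0.47786328196525574, 0.28452882170677185), (0.05621868744492531, 0.04416036605834961), 20.282123565673828) 0.05114383145723948
t 15.75 pos [0.4787 0.2792 0.1397] w 0.0854 phi -70.4 F [ 0.4 -0.2  0. ] q [ 0.4   0.31  1.69 -0.    1.14  1.63]
0.4787,0.2839,0.018,-71.5 d cm [12.17 -0.45 -0.17] dr [ 0.018  0.001 -0.001]
```

```bash
python3 -m creep '{"delta_pos":[[3,-0.5,-0.1],[6,-0.5,-0.1],[8,-0.5,-0.1],[9.5,-0.5,-0.1],[10.5,-0.5,-0.1],[11.4,-0.5,-0.1],[12,-0.5,-0.1],[12.2,-0.5,-0.1],[12.2,-0.5,-0.1],[12.2,-0.5,-0.1]],"dr":[[0,0,0],[0,0,0],[0,0,0],[0,0,0],[0,0,0],[0,0,0],[0,0,0],[0,0,0],[0,0,0],[0,0,0]]}' && python3 -m creep '{"delta_pos":[[0,0,0],[0,0,0],[0,0,0],[0,0,0],[0,0,0],[0,0,0],[0,0,0],[0,0,0]],"dr":[[0,0,0],[0,0,0],[0,0,0],[0,0,0],[0,0,0],[0,0,0],[0,0,0],[0,0,0]]}' -1 40; python3 go.py 0.4792,-0.1953,0.14,-94.5
```

```text
clock: 16.75
position: [0.4781, 0.2861, 0.0185]
ee_rot: [0.121, 0.697, 0.121, -0.696]
contact_force: [0.6, 0.6, 0.4]
width: 0.0853
clock: 17.55
position: [0.4781, 0.2861, 0.0184]
ee_rot: [0.121, 0.697, 0.121, -0.696]
contact_force: [0.2, -0.2, 5.8]
width: 0.0433
t 17.55 pos [0.4781 0.2861 0.0184] w 0.0433 phi -70.4 F [ 0.2 -0.2  5.8] q [0.41 0.45 1.83 0.   0.86 1.64]
0.4792,-0.1953,0.14,-94.5 d cm [-12.18  45.37  16.07] dr [ 0.421 -0.001  0.   ]
```

```bash
python3 -m creep '{"delta_pos":[[-2,0,0],[-5,0,0],[-8,0,0],[-11,2,0.7],[-12.2,5,1.8],[-12.2,9,3.2],[-12.2,13,4.6],[-12.2,17,6],[-12.2,21,7.4],[-12.2,25,8.9]],"dr":[[0,0,0],[0,0,0],[0,0,0],[0.04,0,0],[0.08,0,0],[0.12,0,0],[0.16,0,0],[0.2,0,0],[0.24,0,0],[0.28,0,0]]}'; python3 go.py 0.4792,-0.1953,0.14,-94.5
```

```text
clock: 18.55
position: [0.4772, 0.019, 0.1394]
ee_rot: [-0.022, -0.706, -0.022, 0.707]
contact_force: [1.1, -0.1, -0.4]
width: 0.0434
t 18.55 pos [0.4772 0.019  0.1394] w 0.0434 phi -86.5 F [ 1.1 -0.1 -0.4] q [-0.11  0.21  1.85  0.    1.09  1.4 ]
0.4792,-0.1953,0.14,-94.5 d cm [-0.07 21.4   1.11] dr [0.14  0.001 0.   ]
```

```bash
python3 -m creep '{"delta_pos":[[0,4,0.2],[0,8,0.4],[0,12,0.6],[0,15.5,0.8],[0,18.5,1],[0,20.5,1.1],[0,21.4,1.1],[0,21.4,1.1],[0,21.4,1.1],[0,21.4,1.1]],"dr":[[0.04,0,0],[0.08,0,0],[0.12,0,0],[0.14,0,0],[0.14,0,0],[0.14,0,0],[0.14,0,0],[0.14,0,0],[0.14,0,0],[0.14,0,0]]}'; python3 go.py 0.4792,-0.1953,0.0195,-94.5; python3 -c "
from h import *
grab('wrist','w4')"
```

```text
clock: 19.55
position: [0.4801, -0.1924, 0.1397]
ee_rot: [0.027, -0.706, 0.027, 0.707]
contact_force: [0.6, -0.2, -1.2]
width: 0.0435
t 19.55 pos [ 0.4801 -0.1924  0.1397] w 0.0435 phi -94.4 F [ 0.6 -0.2 -1.2] q [-0.52  0.26  1.77  0.    1.11  1.13]
0.4792,-0.1953,0.0195,-94.5 d cm [12.02  0.3   0.06] dr [0.002 0.001 0.001]
```

View pics/w4.png

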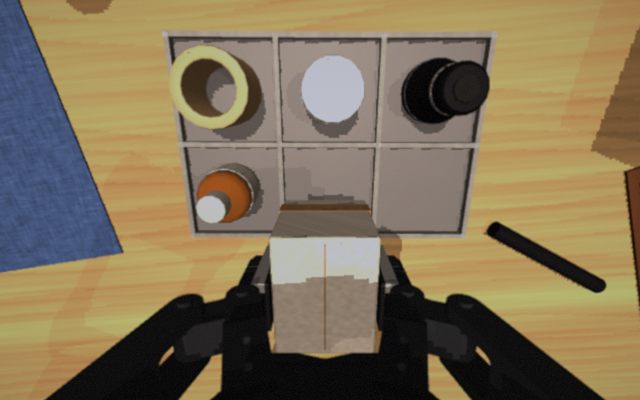

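The tape (210,88), jar (332,88) and torch (445,90) stand in the far row. The box is level over the middle of the near row. Lowering; pick height was .0184, so I expect contact near .0205.

```bash
python3 -m creep '{"delta_pos":[[3,0.2,0],[6,0.2,0],[8,0.2,0],[9.5,0.2,0],[10.5,0.2,0],[11.2,0.2,0],[11.6,0.2,0],[11.8,0.2,0],[11.95,0.2,0],[12.05,0.2,0]],"dr":[[0,0,0],[0,0,0],[0,0,0],[0,0,0],[0,0,0],[0,0,0],[0,0,0],[0,0,0],[0,0,0],[0,0,0]]}'; python3 -m creep '{"delta_pos":[[0.05,0,0],[0.1,0,0]],"dr":[[0,0,0],[0,0,0]]}'
```

```text
clock: 20.6
position: [0.4807, -0.196, 0.0204]
ee_rot: [-0.027, 0.707, -0.027, -0.706]
contact_force: [-2.9, 0.5, 12.2]
width: 0.0431
clock: 20.8
position: [0.4807, -0.196, 0.0204]
ee_rot: [-0.027, 0.707, -0.027, -0.706]
contact_force: [-3.7, 2.5, 15.2]
width: 0.0439
```

```bash
python3 -m creep '{"delta_pos":[[0,0,0],[0,0,0],[0,0,0],[0,0,0],[0,0,0]],"dr":[[0,0,0],[0,0,0],[0,0,0],[0,0,0],[0,0,0]]}' 0.45; python3 -m creep '{"delta_pos":[[-1,0,0],[-3,0,0],[-6,0,0],[-10,0,0],[-12,0,0],[-12,0,0]],"dr":[[0,0,0],[0,0,0],[0,0,0],[0,0,0],[0,0,0],[0,0,0]]}'; python3 go.py 0.5777,0.2985,0.13,-94.5
```

```text
clock: 21.3
position: [0.4802, -0.1958, 0.0183]
ee_rot: [0.027, -0.707, 0.027, 0.707]
contact_force: [-0.4, 0.4, 0.7]
width: 0.062
clock: 21.9
position: [0.4825, -0.1971, 0.1425]
ee_rot: [-0.026, 0.709, -0.029, -0.704]
contact_force: [0.9, -0.4, -0.0]
width: 0.0617
t 21.9 pos [ 0.4825 -0.1971  0.1425] w 0.0617 phi -94.4 F [ 0.9 -0.4 -0. ] q [-0.52  0.26  1.76  0.    1.11  1.13]
0.5777,0.2985,0.13,-94.5 d cm [  1.12 -50.15  -5.67] dr [ 0.001 -0.008 -0.003]
```

```bash
python3 -m creep '{"delta_pos":[[0,-4,0],[0,-8,-1],[0,-13,-1.5],[0,-18,-2],[0,-23,-2.5],[0,-28,-3],[0,-33,-3.7],[0,-38,-4.3],[0,-43,-5],[0,-47,-5.4]],"dr":[[0,0,0],[0,0,0],[0,0,0],[0,0,0],[0,0,0],[0,0,0],[0,0,0],[0,0,0],[0,0,0],[0,0,0]]}'; python3 go.py 0.5777,0.2985,0.13,-94.5
```

```text
clock: 22.9
position: [0.5699, 0.2712, 0.1375]
ee_rot: [0.027, -0.706, 0.027, 0.707]
contact_force: [0.7, -1.7, 0.7]
width: 0.0617
t 22.9 pos [0.5699 0.2712 0.1375] w 0.0617 phi -94.4 F [ 0.7 -1.7  0.7] q [0.33 0.42 1.52 0.   1.2  1.98]
0.5777,0.2985,0.13,-94.5 d cm [ 0.74 -2.78 -0.57] dr [ 0.002  0.001 -0.   ]
```

```bash
python3 -m creep '{"delta_pos":[[0.7,-1.5,-0.3],[0.7,-2.6,-0.5],[0.7,-2.6,-0.5],[0.7,-2.6,-0.5],[0.7,-2.6,-0.5]],"dr":[[0,0,0],[0,0,0],[0,0,0],[0,0,0],[0,0,0]]}';  python3 - <<'E'
from h import *
im=grab('wrist'); P=cloud(im); Z=P[...,2]
m=(abs(Z-.022)<.006)&(im['depth']>0)&(np.hypot(P[...,0]-.5777,P[...,1]-.2985)<.035)
q=P[m][:,:2].astype(np.float32); print(len(q)); 
if len(q): print(cv2.minAreaRect(q),np.median(Z[m]))
im=grab('top'); P=cloud(im); Z=P[...,2]
for n,x,y,h in(('box',.48,-.196,.054),('jar',.565,-.203,.064),('tape',.572,-.117,.054),('bottle',.49,-.11,.074),('torch',.5585,-.287,.074)):
    m=(abs(Z-h)<.006)&(np.hypot(P[...,0]-x,P[...,1]-y)<.042)
    print(n,[np.round(a,4) for a in cv2.minAreaRect(P[m][:,:2].astype(np.float32))],np.median(Z[m]).round(4))
E
python3 go.py 0.5777,0.2985,0.003,-94.5
```

```text
clock: 23.4
position: [0.5772, 0.2925, 0.1317]
ee_rot: [0.028, -0.706, 0.028, 0.707]
contact_force: [0.6, 0.5, 0.0]
width: 0.0621
1699
((0.5785002708435059, 0.2989947199821472), (0.039676226675510406, 0.04055923968553543), 84.66585540771484) 0.021344914918188518
box [array([ 0.4811, -0.1953]), array([0.0448, 0.0562]), np.float64(85.7181)] 0.0551
jar [array([ 0.564 , -0.2032]), array([0.0422, 0.0422]), np.float64(0.1284)] 0.0649
tape [array([ 0.5719, -0.1162]), array([0.0533, 0.0545]), np.float64(1.5131)] 0.0546
bottle [array([ 0.4893, -0.1099]), array([0.0188, 0.0205]), np.float64(1.0009)] 0.0748
torch [array([ 0.5586, -0.2868]), array([0.0303, 0.0315]), np.float64(25.0518)] 0.0747
t 23.5 pos [0.5774 0.2928 0.1319] w 0.0619 phi -94.5 F [-0.5  0.5  0.1] q [ 0.36  0.45  1.49 -0.    1.2   2.01]
0.5777,0.2985,0.003,-94.5 d cm [12.89 -0.58  0.02] dr [-0. -0. -0.]
```

```bash
python3 -m creep '{"delta_pos":[[3,-0.5,-0.1],[6,-0.5,-0.1],[8.5,-0.5,-0.1],[10,-0.5,-0.1],[11,-0.5,-0.1],[11.8,-0.5,-0.1],[12.4,-0.5,-0.1],[12.8,-0.5,-0.1],[12.95,-0.5,-0.1],[12.95,-0.5,-0.1]],"dr":[[0,0,0],[0,0,0],[0,0,0],[0,0,0],[0,0,0],[0,0,0],[0,0,0],[0,0,0],[0,0,0],[0,0,0]]}' && python3 -m creep '{"delta_pos":[[0,0,0],[0,0,0],[0,0,0],[0,0,0],[0,0,0],[0,0,0]],"dr":[[0,0,0],[0,0,0],[0,0,0],[0,0,0],[0,0,0],[0,0,0]]}' -1 30; python3 go.py 0.4811,-0.1953,0.16,-94.5
```

```text
clock: 24.5
position: [0.5789, 0.2992, 0.0023]
ee_rot: [-0.027, 0.707, -0.027, -0.706]
contact_force: [-0.5, -0.4, 0.5]
width: 0.062
clock: 25.1
position: [0.5791, 0.2993, 0.0027]
ee_rot: [-0.027, 0.707, -0.027, -0.706]
contact_force: [-1.0, 0.3, 4.6]
width: 0.0391
t 25.1 pos [0.5791 0.2993 0.0027] w 0.0391 phi -94.4 F [-1.   0.3  4.6] q [0.37 0.58 1.63 0.   0.94 2.02]
0.4811,-0.1953,0.16,-94.5 d cm [-15.77  50.06   5.94] dr [ 0.001 -0.001  0.001]
```

```bash
python3 -m creep '{"delta_pos":[[-2,0,0],[-5,0,0],[-9,0,0],[-13,2,0.3],[-14,5,0.6],[-14,9,1],[-14,13,1.5],[-14,17,2],[-14,21,2.5],[-14,25,3]],"dr":[[0,0,0],[0,0,0],[0,0,0],[0,0,0],[0,0,0],[0,0,0],[0,0,0],[0,0,0],[0,0,0],[0,0,0]]}' && python3 -m creep '{"delta_pos":[[0,4,0.5],[0,8,1],[0,12,1.4],[0,16,1.9],[0,19,2.3],[0,22,2.6],[0,24,2.8],[0,24.8,2.9],[0,24.8,2.9],[0,24.8,2.9]],"dr":[[0,0,0],[0,0,0],[0,0,0],[0,0,0],[0,0,0],[0,0,0],[0,0,0],[0,0,0],[0,0,0],[0,0,0]]}'; python3 -m creep '{"delta_pos":[[0,0,0],[0,0,0]],"dr":[[0,0,0],[0,0,0]]}'; python3 go.py 0.4811,-0.1953,0.06,-94.5; python3 -c "
from h import *
grab('wrist','w5')"
```

```text
clock: 26.1
position: [0.5284, 0.0507, 0.1413]
ee_rot: [0.027, -0.706, 0.027, 0.707]
contact_force: [0.8, -0.3, -0.3]
width: 0.0387
clock: 27.1
position: [0.4813, -0.1919, 0.1416]
ee_rot: [0.028, -0.706, 0.027, 0.707]
contact_force: [0.1, 0.1, -0.8]
width: 0.0389
clock: 27.3
position: [0.4816, -0.1918, 0.1419]
ee_rot: [0.027, -0.707, 0.027, 0.707]
contact_force: [-0.5, -1.2, -0.7]
width: 0.0388
t 27.3 pos [ 0.4816 -0.1918  0.1419] w 0.0388 phi -94.3 F [-0.5 -1.2 -0.7] q [-0.51  0.26  1.76  0.    1.12  1.13]
0.4811,-0.1953,0.06,-94.5 d cm [8.19 0.36 0.02] dr [0.003 0.    0.   ]
```

View pics/w5.png

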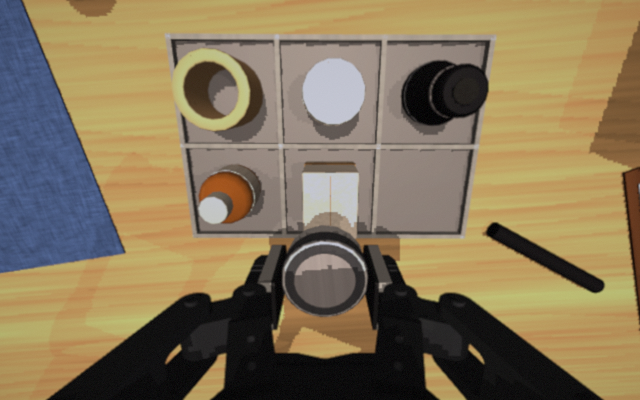

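The tin is held level at (325,275), in line with the box at (330,200). Lowering; I expect contact near z 0.055.

```bash
python3 -m creep '{"delta_pos":[[2,0.1,0],[4,0.2,0],[5.5,0.2,0],[6.6,0.2,0],[7.4,0.2,0],[8,0.2,0],[8.3,0.2,0],[8.5,0.2,0],[8.6,0.2,0],[8.6,0.2,0]],"dr":[[0,0,0],[0,0,0],[0,0,0],[0,0,0],[0,0,0],[0,0,0],[0,0,0],[0,0,0],[0,0,0],[0,0,0]]}'; python3 -m creep '{"delta_pos":[[0.05,0,0],[0.1,0,0]],"dr":[[0,0,0],[0,0,0]]}';python3 go.py 0.4811,-0.1953,0.055,-94.5
```

```text
clock: 28.35
position: [0.4815, -0.195, 0.0562]
ee_rot: [-0.027, 0.707, -0.027, -0.706]
contact_force: [-0.2, -0.3, -0.0]
width: 0.0388
clock: 28.55
position: [0.4815, -0.195, 0.0552]
ee_rot: [-0.027, 0.707, -0.027, -0.706]
contact_force: [-0.3, -0.5, -0.8]
width: 0.039
t 28.55 pos [ 0.4815 -0.195   0.0552] w 0.039 phi -94.4 F [-0.3 -0.5 -0.8] q [-0.52  0.36  1.88  0.    0.91  1.13]
0.4811,-0.1953,0.055,-94.5 d cm [0.02 0.04 0.04] dr [ 0.001 -0.001 -0.   ]
```

```bash
python3 -m creep '{"delta_pos":[[0.05,0,0],[0.1,0,0]],"dr":[[0,0,0],[0,0,0]]}'
```

```text
clock: 28.75
position: [0.4814, -0.195, 0.0546]
ee_rot: [-0.027, 0.707, -0.027, -0.706]
contact_force: [-2.2, 0.4, 8.4]
width: 0.0387
```

Contact felt. I'll release it, rise and check.

```bash
python3 -m creep '{"delta_pos":[[0,0,0],[0,0,0],[0,0,0],[0,0,0],[0,0,0]],"dr":[[0,0,0],[0,0,0],[0,0,0],[0,0,0],[0,0,0]]}' 0.4; python3 -m creep '{"delta_pos":[[-1,0,0],[-3,0,0],[-6,0,0],[-9,0,0],[-11,0,-1],[-11,0,-4],[-11,-4,-8],[-11,-8,-12],[-11,-12,-12],[-11,-16,-12]],"dr":[[0,0,0],[0,0,0],[0,0,0],[0,0,0],[0,0,0],[0,0,0],[0,0,0],[0,0,0],[0,0,0],[0,0,0]]}'; python3 -m creep '{"delta_pos":[[0,-4,0],[0,-8,0],[0,-12,0],[0,-12,0],[0,-12,0],[0,-12,0]],"dr":[[0,0,0],[0,0,0],[0,0,0],[0,0,0],[0,0,0],[0,0,0]]}'; python3 - <<'E'
from h import *
im=grab('top'); grab('scene'); P=cloud(im); Z=P[...,2]
O=np.array([.5224,-.1987]); a=np.radians(-4.5); R=np.array([[np.cos(a),-np.sin(a)],[np.sin(a),np.cos(a)]])
for n,x,y,h in(('tin',.481,-.195,.074),('box',.48,-.196,.054),('jar',.565,-.203,.064),('tape',.572,-.117,.054),('bottle',.49,-.11,.074),('torch',.5585,-.287,.074),('cup',.597,.199,.036),('case',.497,.176,.016)):
    m=(abs(Z-h)<.006)&(np.hypot(P[...,0]-x,P[...,1]-y)<.042)
    r=cv2.minAreaRect(P[m][:,:2].astype(np.float32)); print(n,np.round(r[0],4),np.round(r[1],4),np.median(Z[m]).round(4),'tray mm',np.round((np.array(r[0])-O)@R*1000,1))
A=im['pixels'][175:305,360:510]; B=load('scene')['pixels'][180:310,140:320]
cv2.imwrite('pics/fin.png',np.vstack([cv2.resize(A,(400,300)),cv2.resize(B,(400,289))]))
E
```

```text
clock: 29.25
position: [0.4813, -0.1949, 0.0539]
ee_rot: [0.027, -0.707, 0.027, 0.707]
contact_force: [0.0, 0.1, -1.1]
width: 0.0599
clock: 30.25
position: [0.6153, -0.0425, 0.1644]
ee_rot: [-0.027, 0.707, -0.027, -0.706]
contact_force: [-0.2, -0.5, -0.1]
width: 0.0596
clock: 30.85
position: [0.6225, 0.0742, 0.1644]
ee_rot: [-0.027, 0.707, -0.028, -0.706]
contact_force: [-0.3, 0.6, -0.1]
width: 0.0597
tin [ 0.4823 -0.1939] [0.0396 0.0395] 0.0752 tray mm [-40.4   1.6]
box [ 0.4809 -0.195 ] [0.0448 0.0564] 0.0551 tray mm [-41.7   0.4]
jar [ 0.5644 -0.2032] [0.0418 0.0425] 0.065 tray mm [42.2 -1.2]
tape [ 0.5722 -0.1162] [0.0536 0.0542] 0.0549 tray mm [43.2 86.2]
bottle [ 0.4893 -0.1095] [0.0188 0.0203] 0.0753 tray mm [-40.   86.4]
torch [ 0.559  -0.2876] [0.0302 0.0323] 0.0749 tray mm [ 43.5 -85.7]
cup [0.5968 0.1997] [0.0448 0.0429] 0.0379 tray mm [ 42.9 403. ]
case [0.4968 0.1767] [0.0794 0.0256] 0.0188 tray mm [-54.9 372.2]
```

View pics/fin.png

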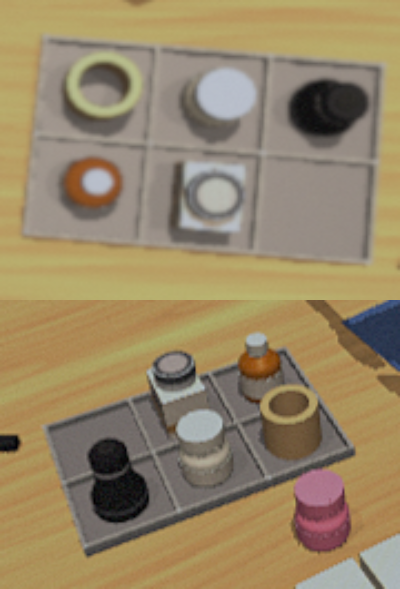

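The crops show everything upright in its compartment, with the tin centred on the box at (212,195) and the near-right compartment empty. Handing in.

```bash
python3 -c "
from rig import manip; print(manip.sign_off())"
```

```text
the job is handed in; nothing more can be done
None
```

The tray is packed and handed in at about 31 s on the robot's clock. No verdict is reported, so what follows is from my own last check in the top camera.

| Item | Position in the tray (x, y, mm) | Compartment centre (mm) |
|---|---|---|
| Bandage box | (-42, 0) | (-43, 0) |
| Tape roll | (43, 86) | (43, 86) |
| Pill jar | (42, -1) | (43, 0) |

- **Tin:** it lies flat on the box, about 2 mm from its centre (limit 12 mm).
- **Heights:** measured tops read about 1 mm above nominal, consistently, so the items are sitting on the compartment floors.
- **Things to leave alone:** the bottle, torch, thermometer case and dosing cup read within 2 mm of where they started. I did not re-measure the pink and yellow look-alikes.
- **State at hand-in:** everything was released and looked upright, the near-right compartment was empty, and the arm was parked clear above the mat.

No check failed or disagreed.

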